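# Comb the stir sticks into a neat row with the rake

## Task

Take the small rake out of its stand and use it to comb the four scattered stir sticks together against the dark front rail of the drying tray, so that they all lie flat, side by side and parallel to the rail; then put the rake back in its stand as it was and let go. Move the sticks with the rake alone, never with the gripper; do not press the rake hard on the tray, and leave the round tin, spice jar, salt shaker and lemon where they stand.

Things in the scene. Friction and masses are not known exactly. Their poses are not given: they have to be found in the camera images.
- rack: Fixed drying rack: shallow pale wooden tray, 286 (x) x 256 (y) mm outside, floor 8 mm above the worktop, walls 26 mm high with inner faces at x = +-135 and y = +-120 mm, and a deck of steel bars over its back (see deck_edge) on posts at the back corners. Origin: centre of the underside, on the worktop; x from the dark front rail (nearest the robot) to the back, y left, z up; yaw within 0.15 rad.
- deck_edge (a point): Middle of the front edge of the steel-bar deck, on its first bar: 66 mm behind the rack's origin, 300 mm above the worktop. The deck (6 mm bars, 18 mm apart, underside 297 mm up, 280 mm wide in y) runs back from here to x = +123 mm, so a gripper working on the back of the tray must lean back towards the front.
- rail (a point): Middle of the inner face of the tray's dark front rail, at the height of the tray floor (8 mm above the worktop). The sticks are to lie against this rail.
- stick_red: Loose wooden stir stick with red ends, 12 x 130 x 12 mm, square section, 30 g, lying on the tray floor. Origin: centre of its underside. Its length runs along its own y. Starts slanted 0.2 to 0.42 rad to the rail, within 110 mm of the tray's centre in x; nearest to the rail.
- stick_blue: Loose wooden stir stick with blue ends, 12 x 130 x 12 mm, square section, 30 g, lying on the tray floor. Origin: centre of its underside. Its length runs along its own y. Starts slanted 0.2 to 0.42 rad to the rail, within 110 mm of the tray's centre in x; second from the rail.
- stick_green: Loose wooden stir stick with green ends, 12 x 130 x 12 mm, square section, 30 g, lying on the tray floor. Origin: centre of its underside. Its length runs along its own y. Starts slanted 0.2 to 0.42 rad to the rail, within 110 mm of the tray's centre in x; third from the rail.
- stick_yellow: Loose wooden stir stick with yellow ends, 12 x 130 x 12 mm, square section, 30 g, lying on the tray floor. Origin: centre of its underside. Its length runs along its own y. Starts slanted 0.2 to 0.42 rad to the rail, within 110 mm of the tray's centre in x; furthest from the rail, partly under the wire deck.
- stand: Fixed grey stand for the rake, base 90 (x) x 150 (y) x 8 mm, with an upright slot along its y, open at the top: slot floor 8 mm above the worktop, 18 mm wide in x and 141 mm long in y, straight up to 52 mm height, then flared to about 42 mm wide at 69 mm. Origin: centre of the underside, on the worktop; z up.
- rake: Loose rake, 150 g. Seven tines (14 x 12 mm, gaps 7 mm, pointing down), under a cross bar 14 (x) x 130 (y) mm at 30 to 44 mm height, neck up to 84 mm, then a blue handle leaning 0.65 rad from vertical to the rake's -x. Origin: middle of the row of tine tips; z up along the tines, y along the bar. Starts upright (slot play 0.1 rad), tips on the slot floor, axes parallel to the stand's, handle towards the robot.
- rake_grip (a point): Middle of the rake's handle (115 mm long, 26 mm deep, 22 mm wide), on its centre line 75 mm from the neck: at (-45, 0, 144) mm in the rake's frame. The flat sides to pinch are 22 mm apart along the rake's y. Its axes are the rake's.
- tin: Bystander: shallow round tin, 86 mm across, 40 mm high, loose on the wire deck of the rack. Origin: centre of its underside.
- spice_jar: Bystander: spice jar with a red cap, 45 mm across, 106 mm high, loose on the worktop. Origin: centre of its underside.
- salt: Bystander: glass salt shaker with a grey top, 44 mm across, 90 mm high, loose on the worktop. Origin: centre of its underside.
- lemon: Bystander: yellow lemon, 78 x 55 x 56 mm, loose on the worktop. Origin: centre of its underside.

How it is judged:
By the outcome, as a careful person would: the job done as asked, in the order asked, and still so for the second after the job is handed in, with the robot touching nothing.
It also fails if it takes over 61 s, if anything falls off the work surface, if the arm or the gripper's body presses on something with over 40 N, if the wrist force passes 120 N, or if a joint passes its speed limit or range.

## Robot

A 6-joint arm with a two-finger parallel gripper is mounted at the origin on a cart in front of the work surface, level with it; the furniture and walls round the work are solid. World frame = base frame: x ahead of the robot, y to its left, z up, the work surface at z = 0. Lengths are in m, angles in rad, forces in N, time in s.
With the tool pointing down it reaches from about 0.425 to 0.95 m from the base axis. Payload 3.5 kg.
Tool frame: the origin (TCP) lies midway between the tips of the shut fingers; the grasp point (between the pads) lies 19 mm behind it; z points along the fingers, y is the line along which they close (so a half turn about z gives the same grasp; the last joint's range is limited). The gripper opens to 85 mm and grips with 20 to 120 N. Pads are 22 mm wide; open, the fingers measure 114 mm over their backs; the gripper's body (76 mm by 85 mm) begins 54 mm behind the grasp point. The pads swing forward as they close: fully open they stand 13 mm farther back than shut.
Start: joints at [-1.291, 0.286, 1.577, -0, 1.279, -0.15], TCP at [0.281, -0.614, 0.231] pointing down, gripper open.
Joint ranges: [-2.77, 2.77], [-0.9, 2.22], [0.21, 2.48], [-1.53, 4.67], [0.24, 2.81], [-2.84, 2.84]. Speed limits (rad/s): [2.79, 2.79, 3.14, 3.14, 3.14, 3.14].

## Interface

Orientations are given as a unit quaternion [x, y, z, w].
In Python, from plant import get_state, read_camera, ctrl gives the robot as it stands.
- The arm moves only by the shell command python3 -m crank 'ROWS' [FORCE]. ROWS is JSON, a list of rows, each a list of 3 entries, a list of its own where there are three numbers: the shift along the tool's x, y, z in mm, then the turn about the tool's z in degrees, then the closure in counts, from 0 (fully open) to 255 (shut). In form: [[[tx, ty, tz], yaw, claw], ...]. A call has 1 to 10 rows; each row is the pose to reach, as a shift and turn from the pose commanded when the call began, along the tool's axes at that moment; what a row does not reach only later rows make up. A row lasts 1/10 s, in which the tool goes at most 50 mm and 8.59 degrees, less where a joint would pass 70% of its speed; a pose out of reach is approached as far as the arm can. A call with a gripper value outside its range is refused whole. The fingers move at their own pace and stop on an object; FORCE is the grip in N (left out, the last holds). Time passes only in rows, so rows that repeat a pose let the fingers close. It gives the time, the measured TCP pose, the force, the opening and the grip force at its end, in the units of the state.
- get_state(): the state, without advancing time (a new reading comes with each control period).
- read_camera(name): name is "scene" or "top"; returns a dict with "frame" (480x640x3 uint8, blue, green, red), "range_z" (480x640 float32, m along the optical axis (not along the pixel's ray), 0 where there is no reading), "vfov" (degrees; the focal length in pixels is half the picture's height over the tangent of half this angle, whatever the lens; pixels are square), "cx", "cy" (the principal point, pixels), "origin" and "orientation" of the camera in the world. Camera axes: x right, y down, z forward; pixel columns grow to the right and rows downward; lengths in m; the calibration is good to about 2 mm. A picture is of the moment at which its call begins.
- ctrl.sign_off(): hands the job in; it is judged then, once.
The state is a dict: "time": time; "qpos": joint angles; "dq": joint speeds; "joint_efforts": joint torques, N m; "eef_pos": TCP position; "tcp_rot": TCP orientation; "contact_force": force on the tool from outside, world axes, zero at the start; "wrist_torque": the same for the moment, N m; "opening": opening from 0.0 (shut) to 1.0 (fully open); "finger_force": force on a finger pad.
Only numpy, scipy, OpenCV 4.12 (cv2) and the standard library are available. Lean on these libraries where they do the work, as an engineer would, in place of code of your own. Each camera call takes 0.05 s, during which the arm holds its last target. There are 200 camera calls.

## Working session

There is one attempt and no reset: what is moved stays moved. The work goes in short steps, Python scripts to look and compute and a shell command to move; the robot and the scene stay as the last step left them, time stands still between calls to the robot, and variables do not carry over. Pictures are saved under pics/ and viewed, at most 12 in all, crops included, and the job is handed in when it is done.

```bash
mkdir -p pics; cat > h.py <<'E'
import numpy as np, cv2
from scipy.spatial.transform import Rotation as R
from plant import get_state, read_camera, ctrl
def cam(n):
    d=read_camera(n); d['f']=240/np.tan(np.radians(d['vfov'])/2); d['R']=R.from_quat(d['orientation']).as_matrix(); d['o']=np.array(d['origin']); return d
def pts(d):
    v,u=np.mgrid[:480,:640]; z=d['range_z']
    p=np.stack([(u-d['cx'])/d['f']*z,(v-d['cy'])/d['f']*z,z],-1)
    return p@d['R'].T+d['o']
def ray(d,u,v,h):
    r=d['R']@np.array([(u-d['cx'])/d['f'],(v-d['cy'])/d['f'],1]); return d['o']+r*(h-d['o'][2])/r[2]
def proj(d,p):
    q=(np.asarray(p)-d['o'])@d['R']; return q[...,:2]/q[...,2:]*d['f']+[d['cx'],d['cy']]
E
python3 - <<'E'
from h import *
for n in('scene','top'):
    d=cam(n); cv2.imwrite(f'pics/{n}0.png',d['frame']); np.savez(f'{n}0.npz',P=pts(d),img=d['frame']); print(n,d['o'],d['R'].round(3).tolist(),d['f'],d['cx'],d['cy'])
print(get_state())
E
```

```text
scene [-0.01287565  0.49513612  0.85774855] [[-0.752, -0.42, 0.508], [-0.659, 0.495, -0.566], [-0.014, -0.761, -0.649]] 499.43274169689244 322.1968060658176 237.3354760021294
top [-0.00551368  0.15051627  1.4897961 ] [[-0.411, -0.837, 0.36], [-0.911, 0.374, -0.172], [0.009, -0.399, -0.917]] 603.4324152531098 320.03947973166845 248.9624900612027
{'time': 0.1, 'qpos': array([-1.29097888e+00,  2.87135553e-01,  1.57808312e+00,  1.81236094e-06,
        1.27862976e+00, -1.49987556e-01]), 'dq': array([ 0.00161779, -0.00195877, -0.00170605,  0.00010235,  0.00055507,
       -0.00129814]), 'joint_efforts': array([-6.73368595e-05, -4.07300806e+01, -2.93700922e+01, -1.81516170e-04,
        3.43934633e-03,  2.45537308e-06]), 'eef_pos': array([ 0.28112893, -0.61298468,  0.23001809]), 'tcp_rot': array([ 9.76996625e-01,  2.13251784e-01, -7.22997473e-05, -1.12556905e-03]), 'contact_force': array([ 0.15686908, -0.67948319,  0.48070899]), 'wrist_torque': array([-0.00016617,  0.05350325,  0.01774186]), 'finger_force': 0.0, 'opening': 1.0003866625849165}
```

View pics/scene0.png

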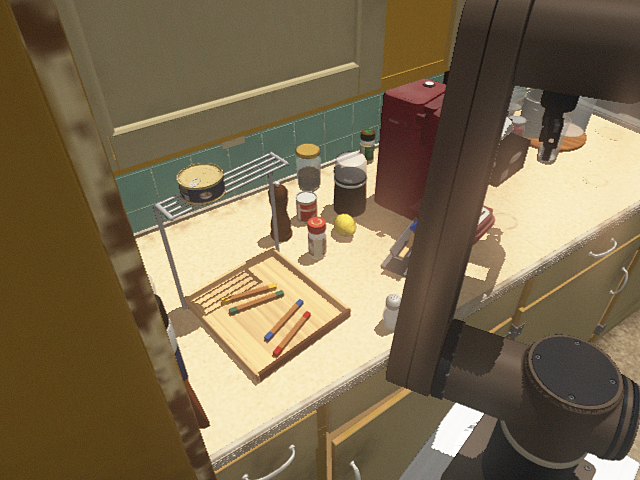

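View pics/top0.png

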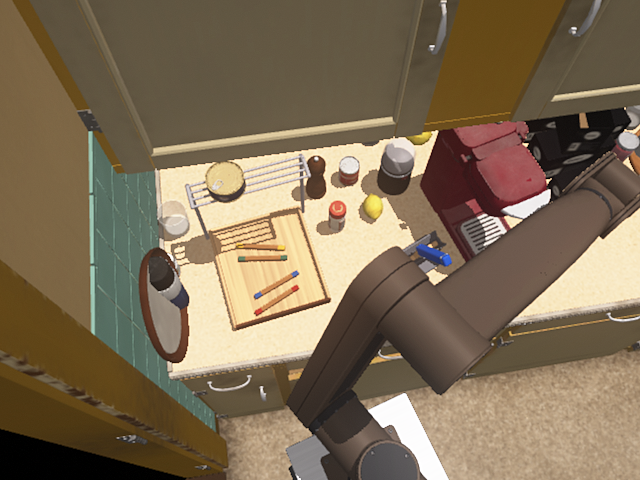

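The scene view shows the tray at (268,315), the sticks around (225-310, 290-355), the lemon at (345,225), the spice jar at (316,238) and the salt at (394,312). The stand is partly hidden behind the arm at (400,250). The top view shows the rake handle at (433,254), the stand at (430,258), the sticks at (263,247), (263,258), (276,284) and (276,300), and tray corners near (235,326) and (328,299).

```bash
python3 - <<'E'
from h import *
for n in('top','scene'):
    d=np.load(n+'0.npz');P=d['P'];hsv=cv2.cvtColor(d['img'],cv2.COLOR_BGR2HSV).astype(int);H,S,V=hsv[...,0],hsv[...,1],hsv[...,2]
    tray=(abs(P[...,2]-0.018)<0.02)
    M={'red':((H<6)|(H>174))&(S>150)&tray,'blue':(H>100)&(H<130)&(S>90)&tray,'green':(H>45)&(H<95)&(S>80)&tray,'yellow':(H>21)&(H<33)&(S>170)&tray,
     'handle':(H>100)&(H<130)&(S>120)&(P[...,2]>0.05)&(P[...,2]<0.25)}
    for k,m in M.items():
        c,lab,st,ce=cv2.connectedComponentsWithStats(m.astype(np.uint8))
        for i in range(1,c):
            if st[i,4]>=8:
                q=P[lab==i]; q=q[np.isfinite(q).all(1)]
                print(n,k,st[i].tolist(),ce[i].round(0),np.median(q,0).round(3),q.min(0).round(3),q.max(0).round(3))
    # tray wall tops, deck, stand heights
    for nm,lo,hi,box in [('wall',0.022,0.03,(200,200,340,340)),('deck',0.293,0.306,(150,120,330,230))]:
        m=(P[...,2]>lo)&(P[...,2]<hi)
        x0,y0,x1,y1=box; mm=np.zeros_like(m)
        if n=='top': mm[y0:y1,x0:x1]=1
        else: mm[150:390,140:360]=1
        q=P[m&mm][:,:2].astype(np.float32)
        print(n,nm,len(q),cv2.minAreaRect(q) if len(q)>5 else '', cv2.boxPoints(cv2.minAreaRect(q)).round(3).tolist())
E
cat > crop.py <<'E'
import sys,cv2
from h import *
n,x0,y0,x1,y1,k,o=sys.argv[1],*map(int,sys.argv[2:7]),sys.argv[7]
im=cv2.imread(n); cv2.imwrite(o,cv2.resize(im[y0:y1,x0:x1],None,fx=k,fy=k,interpolation=cv2.INTER_CUBIC))
E
python3 crop.py pics/top0.png 370 210 500 300 6 pics/c1.png
```

```text
top red [341, 177, 4, 5, 10] [342. 179.] [ 0.737 -0.267  0.026] [ 0.734 -0.272  0.014] [ 0.745 -0.265  0.038]
top red [292, 285, 7, 7, 27] [295. 288.] [ 0.498 -0.02   0.022] [ 0.492 -0.028  0.016] [ 0.504 -0.012  0.027]
top red [255, 308, 8, 7, 32] [258. 311.] [0.478 0.09  0.021] [0.473 0.08  0.01 ] [0.485 0.097 0.029]
top blue [292, 271, 6, 6, 24] [295. 273.] [ 0.536 -0.036  0.022] [ 0.529 -0.043  0.012] [ 0.542 -0.028  0.026]
top blue [255, 292, 7, 7, 26] [258. 295.] [0.52  0.074 0.021] [0.515 0.066 0.016] [0.526 0.082 0.028]
top yellow [406, 137, 23, 8, 37] [417. 141.] [ 0.756 -0.513  0.03 ] [ 0.749 -0.545  0.01 ] [ 0.789 -0.493  0.038]
top yellow [414, 139, 6, 3, 10] [417. 140.] [ 0.762 -0.514  0.036] [ 0.756 -0.52   0.032] [ 0.771 -0.507  0.038]
top yellow [278, 246, 7, 3, 18] [281. 247.] [ 0.619 -0.032  0.022] [ 0.614 -0.04   0.016] [ 0.623 -0.025  0.027]
top handle [417, 244, 35, 22, 352] [434. 254.] [ 0.397 -0.344  0.151] [ 0.352 -0.365  0.089] [ 0.45  -0.332  0.193]
top wall 1404 ((0.5842016935348511, -0.01845914125442505), (0.34754911065101624, 0.28944528102874756), 83.4772
[... 1243 characters left out ...]
0.036]
scene handle [411, 222, 6, 5, 10] [414. 224.] [ 0.44  -0.338  0.107] [ 0.436 -0.345  0.098] [ 0.447 -0.334  0.112]
scene wall 1977 ((0.6818737983703613, -0.17171910405158997), (0.7743864059448242, 0.6021770238876343), 74.68737030029297) [[0.289000004529953, -0.4659999907016754], [0.8700000047683716, -0.625], [1.0750000476837158, 0.12200000137090683], [0.49399998784065247, 0.2809999883174896]]
scene deck 1295 ((0.6737648248672485, 0.010050728917121887), (0.27871039509773254, 0.07555603235960007), 82.6338119506836) [[0.6179999709129333, -0.12300000339746475], [0.6930000185966492, -0.13300000131130219], [0.7289999723434448, 0.14300000667572021], [0.6539999842643738, 0.15299999713897705]]
```

View pics/c1.png

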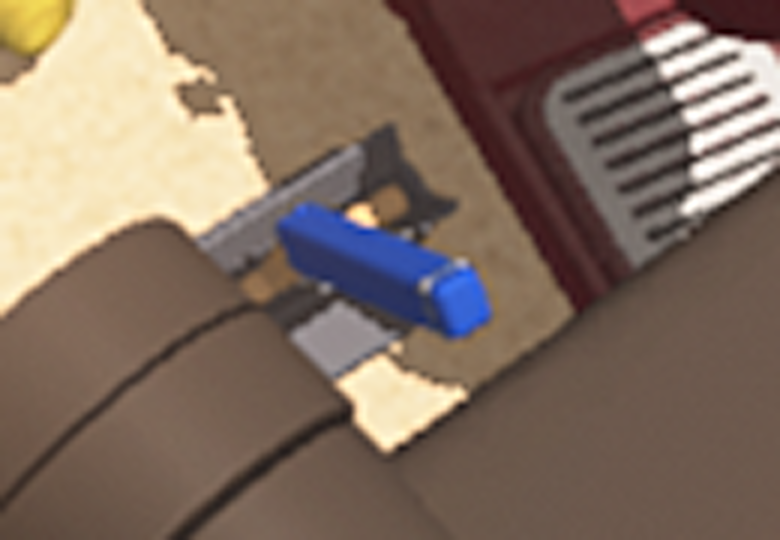

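The crop shows the blue handle from about (290,215) to (470,310) and the stand's grey flanges on both sides. The red machine is just to the right of the stand. Next I refine the poses.

```bash
python3 - <<'E'
from h import *
yaw=-0.122; o=np.array([0.583,0.0195])
D={n:np.load(n+'0.npz') for n in('top','scene')}
P=np.concatenate([D[n]['P'].reshape(-1,3) for n in D])
for it in range(3):
    c,s=np.cos(yaw),np.sin(yaw); A=np.array([[c,-s],[s,c]])
    L=(P[:,:2]-o)@A
    w=abs(P[:,2]-0.026)<0.005
    f=lambda a,t,b:L[w&(abs(L[:,a]-t)<0.009)&(abs(L[:,1-a])<b)]
    F,Bk,Rt,Lf=f(0,-.139,.12),f(0,.139,.12),f(1,-.124,.13),f(1,.124,.13)
    sl=[np.polyfit(F[:,1],F[:,0],1)[0], -np.polyfit(Rt[:,0],Rt[:,1],1)[0],-np.polyfit(Lf[:,0],Lf[:,1],1)[0]]
    print(len(F),len(Bk),len(Rt),len(Lf),sl,F[:,0].mean(),Bk[:,0].mean() if len(Bk) else 0,Rt[:,1].mean(),Lf[:,1].mean())
    dx=F[:,0].mean()+.139; dy=(Rt[:,1].mean()+Lf[:,1].mean())/2
    o=o+A@[dx,dy]; yaw-=np.mean(sl)
print('rack',o,yaw); np.save('rack.npy',[*o,yaw])
c,s=np.cos(yaw),np.sin(yaw); A=np.array([[c,-s],[s,c]])
for n in D:
    Q=D[n]['P'];hsv=cv2.cvtColor(D[n]['img'],cv2.COLOR_BGR2HSV).astype(int);H,S,V=hsv[...,0],hsv[...,1],hsv[...,2]
    L=(Q[...,:2]-o)@A
    base=(Q[...,2]>.012)&(Q[...,2]<.03)&(abs(L[...,0])<.13)&(abs(L[...,1])<.115)
    for k,m in {'red':((H<6)|(H>174))&(S>150),'blue':(H>100)&(H<130)&(S>80),'green':(H>40)&(H<100)&(S>60),'yellow':(H>=19)&(H<36)&(S>170)}.items():
        cn,lab,st,ce=cv2.connectedComponentsWithStats((m&base).astype(np.uint8),connectivity=8)
        for i in range(1,cn):
            if st[i,4]>=5: print(n,k,st[i,4],ce[i].round(),(L[lab==i].mean(0)*1e3).round(1))
    # raised stick tops
    Hm=(Q[...,2]>.017)&base
T=D['top'];Q=T['P'];hsv=cv2.cvtColor(T['img'],cv2.COLOR_BGR2HSV).astype(int)
m=(hsv[...,0]>100)&(hsv[...,0]<130)&(hsv[...,1]>110)&(Q[...,2]>.07)&(Q[...,2]<.22)&(abs(Q[...,0]-.4)<.08)
q=Q[m]; cc=q.mean(0); u,sv,vt=np.linalg.svd(q-cc); print('handle c',cc,'dir',vt[0],'sv',sv, 'yaw',np.arctan(vt[0][1]/vt[0][0]),'n',len(q))
# stand grey flanges: z around .069
g=(hsv[...,1]<60)&(Q[...,2]>.05)&(Q[...,2]<.085)&(abs(Q[...,0]-.43)<.12)&(abs(Q[...,1]+.35)<.12)
print('stand',g.sum(),cv2.minAreaRect(Q[g][:,:2].astype(np.float32)))
b=(hsv[...,0]<25)&(Q[...,2]>.03)&(Q[...,2]<.07)&(abs(Q[...,0]-.43)<.1)&(abs(Q[...,1]+.36)<.1)&(hsv[...,1]>60)
print('bar',b.sum(),Q[b].mean(0)); 
E
```

```text
669 522 554 647 [np.float64(-0.0026771195601763163), np.float64(-0.0024622543805459035), np.float64(-0.0035869909922344634)] -0.13481145461960534 0.14261586053506306 -0.12374538052528834 0.12379486369427234
712 557 554 648 [np.float64(-0.0022943742381802607), np.float64(0.002206172768655594), np.float64(-0.002643604231087785)] -0.1386130690314835 0.1388370382837984 -0.12384644641895752 0.12389197150693466
712 557 554 648 [np.float64(-0.0010492246390480253), np.float64(0.0032596755161413784), np.float64(-0.001893031848028817)] -0.13898162678106749 0.13846983186289102 -0.12386254708789651 0.12389189219613965
rack [0.58756729 0.01900386] -0.1182864161318318
top red 27 [295. 288.] [-84.3 -49.1]
top red 31 [258. 311.] [-116.3   56.8]
top blue 23 [295. 273.] [-45.2 -60.5]
top blue 26 [258. 295.] [-73.7  47. ]
top green 20 [241. 258.] [37.1 61.6]
top green 17 [284. 257.] [  7.5 -46.2]
top yellow 16 [240. 245.] [74.7 56.2]
top yellow 25 [281. 247.] [ 36.7 -46.5]
scene red 28 [306. 314.] [-83.8 -46.9]
scene red 41 [277. 350.] [-115.8   59.1]
scene blue 25 [299. 302.] [-44.3 -58.8]
scene blue 31 [269. 335.] [-73.4  48.9]
scene green 22 [279. 293.] [  7.8 -43.3]
scene green 27 [233. 309.] [38.8 63.1]
scene yellow 6 [274. 285.] [ 36.6 -50. ]
handle c [ 0.39721417 -0.3453012   0.14856533] dir [-0.68911336 -0.14422452  0.71015637] sv [0.7207763  0.15543481 0.09027606] yaw 0.20631206165041682 n 362
stand 315 ((0.4481889009475708, -0.3659287691116333), (0.05080769583582878, 0.10141511261463165), 10.219879150390625)
bar 109 [ 0.44889883 -0.3738398   0.05492786]
```

```bash
python3 -m crank '[[[0,0,-50],0,0],[[0,0,-100],0,0],[[413,-376,-100],14,0],[[413,-376,-100],14,0],[[413,-376,-100],14,0],[[413,-376,-100],14,0],[[413,-376,-100],14,0],[[413,-376,-100],14,0],[[413,-376,-100],14,0],[[413,-376,-100],14,0]]' 60
python3 - <<'E'
from h import *
d=cam('top'); cv2.imwrite('pics/top1.png',d['frame']); Q=pts(d); np.savez('top1.npz',P=Q,img=d['frame'])
hsv=cv2.cvtColor(d['frame'],cv2.COLOR_BGR2HSV).astype(int)
m=(hsv[...,0]>100)&(hsv[...,0]<130)&(hsv[...,1]>110)&(Q[...,2]>.07)&(Q[...,2]<.22)&(abs(Q[...,0]-.4)<.08)&(abs(Q[...,1]+.35)<.1)
q=Q[m]; cc=q.mean(0); u,sv,vt=np.linalg.svd(q-cc); print('handle c',cc,'dir',vt[0],'yaw',np.arctan(vt[0][1]/vt[0][0]),len(q))
g=(hsv[...,1]<70)&(Q[...,2]>.055)&(Q[...,2]<.085)&(abs(Q[...,0]-.43)<.12)&(abs(Q[...,1]+.35)<.12)
print('stand',g.sum(),cv2.minAreaRect(Q[g][:,:2].astype(np.float32)))
b=(hsv[...,0]<25)&(Q[...,2]>.04)&(Q[...,2]<.07)&(abs(Q[...,0]-.45)<.04)&(abs(Q[...,1]+.35)<.085)&(hsv[...,1]>80)
print('bar',b.sum(),cv2.minAreaRect(Q[b][:,:2].astype(np.float32)),Q[b].mean(0))
cv2.imwrite('pics/c2.png',cv2.resize(d['frame'][200:300,360:490],None,fx=6,fy=6,interpolation=cv2.INTER_CUBIC))
E
```

```text
time: 1.1
eef_pos: [0.4381, -0.2434, 0.3309]
tcp_rot: [0.996, 0.092, -0.0, -0.0]
contact_force: [0.9, 0.2, -1.3]
opening: 1.001
finger_force: 0.0
handle c [ 0.38530538 -0.34790557  0.16107426] dir [-0.69446557 -0.1677003   0.69971007] yaw 0.2369449321675084 262
stand 108 ((0.451051265001297, -0.37956494092941284), (0.050628453493118286, 0.06868301331996918), 8.453157424926758)
bar 51 ((0.4509555697441101, -0.4030028283596039), (0.024816805496811867, 0.03809380531311035), 23.48227310180664) [ 0.45171905 -0.39685775  0.05375328]
```

View pics/c2.png

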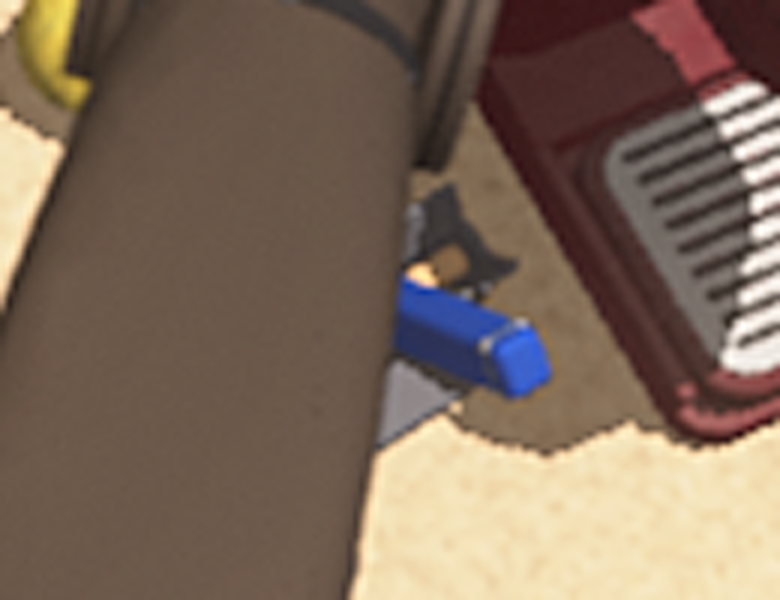

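The forearm still covers the left half of the stand in this crop: the handle shows at (400-550, 290-390) and the stand's right end at (480,230). I'll move clear.

```bash
python3 -m crank '[[[66,-200,0],0,0],[[66,-200,0],0,0],[[66,-200,0],0,0],[[66,-200,0],0,0],[[66,-200,0],0,0]]'
python3 - <<'E'
from h import *
d=cam('top'); cv2.imwrite('pics/top2.png',d['frame']); Q=pts(d); np.savez('top2.npz',P=Q,img=d['frame'])
hsv=cv2.cvtColor(d['frame'],cv2.COLOR_BGR2HSV).astype(int)
m=(hsv[...,0]>100)&(hsv[...,0]<130)&(hsv[...,1]>110)&(Q[...,2]>.07)&(Q[...,2]<.22)&(abs(Q[...,0]-.4)<.08)&(abs(Q[...,1]+.35)<.1)
q=Q[m]; cc=q.mean(0); u,sv,vt=np.linalg.svd(q-cc); print('handle c',cc,'dir',vt[0],'yaw',np.arctan(vt[0][1]/vt[0][0]),len(q))
top=q[q[:,2]>.12]
for z0 in(.1,.12,.14,.16,.18):
    s=q[abs(q[:,2]-z0)<.008]; print(z0,s.mean(0).round(4),s[:,:2].min(0).round(4),s[:,:2].max(0).round(4),len(s))
g=(hsv[...,1]<70)&(Q[...,2]>.055)&(Q[...,2]<.08)&(abs(Q[...,0]-.43)<.12)&(abs(Q[...,1]+.35)<.12)
r=cv2.minAreaRect(Q[g][:,:2].astype(np.float32)); print('stand',g.sum(),r,cv2.boxPoints(r).round(3).tolist())
b=(hsv[...,0]<25)&(Q[...,2]>.04)&(Q[...,2]<.065)&(abs(Q[...,0]-.45)<.04)&(abs(Q[...,1]+.35)<.085)&(hsv[...,1]>80)
r=cv2.minAreaRect(Q[b][:,:2].astype(np.float32));print('bar',b.sum(),r,Q[b].mean(0))
cv2.imwrite('pics/c3.png',cv2.resize(d['frame'][200:300,360:490],None,fx=6,fy=6,interpolation=cv2.INTER_CUBIC))
E
```

```text
time: 1.65
eef_pos: [0.4657, -0.0329, 0.3311]
tcp_rot: [0.995, 0.095, -0.0, -0.001]
contact_force: [0.3, -1.9, 0.0]
opening: 1.0
finger_force: 0.0
handle c [ 0.39473342 -0.34813979  0.15593626] dir [-0.73490373 -0.12532805  0.66649035] yaw 0.16891172994453774 243
0.1 [ 0.4455 -0.3391  0.1045] [ 0.4419 -0.3466] [ 0.4488 -0.3334] 11
0.12 [ 0.4332 -0.3417  0.1191] [ 0.4258 -0.3511] [ 0.4417 -0.334 ] 30
0.14 [ 0.4135 -0.3455  0.1407] [ 0.4046 -0.3567] [ 0.424  -0.3355] 37
0.16 [ 0.3935 -0.3476  0.1603] [ 0.3571 -0.3572] [ 0.404  -0.3405] 40
0.18 [ 0.3661 -0.3537  0.1801] [ 0.351  -0.3654] [ 0.3873 -0.3413] 88
stand 489 ((0.4448515474796295, -0.34162405133247375), (0.050557397305965424, 0.14958983659744263), 9.394608497619629) [[0.40799999237060547, -0.2720000147819519], [0.4320000112056732, -0.41999998688697815], [0.4819999933242798, -0.41100001335144043], [0.4580000042915344, -0.2639999985694885]]
bar 186 ((0.4421592056751251, -0.34559351205825806), (0.02586747147142887, 0.15085060894489288), 11.178923606872559) [ 0.44042607 -0.33198437  0.05390232]
```

View pics/c3.png

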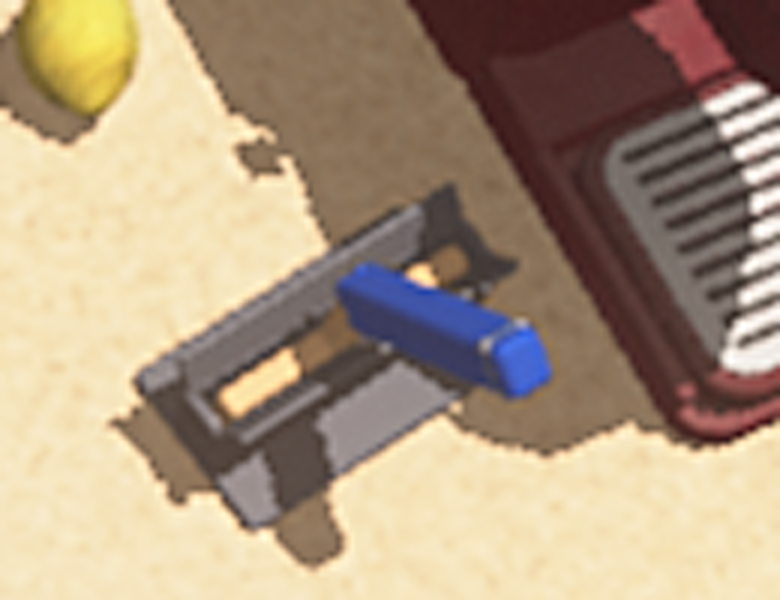

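The stand and rake are now fully visible: the handle runs (340,280)-(550,370) in the crop and the stand is centred near (330,350). The rake leans back slightly, about 0.08 rad, within the slot play. I'll approach above the handle.

```bash
python3 -m crank '[[[-153,297,0],1.4,0],[[-153,297,0],1.4,0],[[-153,297,0],1.4,0],[[-153,297,0],1.4,0],[[-153,297,0],1.4,0],[[-153,297,0],1.4,0],[[-153,297,0],1.4,0],[[-153,297,40],1.4,0],[[-153,297,80],1.4,0],[[-153,297,80],1.4,0]]'
python3 - <<'E'
from h import *
s=get_state();p=s['eef_pos'];r=R.from_quat(s['tcp_rot']).as_matrix();print(p,np.degrees(np.arctan2(r[1,0],r[0,0])),r[2])
print(((np.array([.372,-.3535,.149])-p)@r*1e3).round(1))
d=cam('top');Q=pts(d);cv2.imwrite('pics/c4.png',np.hstack([cv2.resize(d['frame'][190:310,360:490],(520,480)),cv2.resize(cam('scene')['frame'][150:330,370:475],(280,480))]))
E
```

```text
time: 2.7
eef_pos: [0.3668, -0.3554, 0.2442]
tcp_rot: [0.997, 0.079, -0.004, -0.006]
contact_force: [-0.4, 1.0, 0.1]
opening: 0.997
finger_force: 0.0
[ 0.36675791 -0.35535992  0.24418619] 9.07423217113986 [-0.00646067 -0.01228534 -0.99990366]
[ 6.1  0.2 95.2]
```

View pics/c4.png

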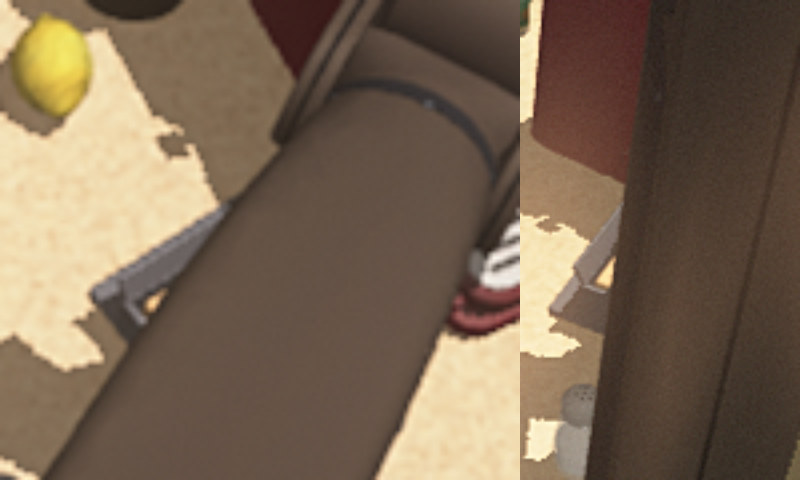

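```bash
python3 -m crank '[[[3,0,30],0,0],[[3,0,55],0,0],[[3,0,70],0,0],[[3,0,70],0,0],[[3,0,70],0,0]]'
python3 - <<'E'
from h import *
s=get_state();p=s['eef_pos'];r=R.from_quat(s['tcp_rot']).as_matrix();print(p,np.degrees(np.arctan2(r[1,0],r[0,0])),r[2],s['contact_force'],s['qpos'])
print(((np.array([.372,-.3535,.149])-p)@r*1e3).round(1))
E
```

```text
time: 3.3
eef_pos: [0.374, -0.3574, 0.1833]
tcp_rot: [0.997, 0.081, 0.001, 0.001]
contact_force: [-0.1, 0.6, 0.4]
opening: 1.0
finger_force: 0.0
[ 0.37397187 -0.35738736  0.18326206] 9.236110954077711 [ 0.00121391  0.00255978 -0.99999599] [-0.10687632  0.62180089  0.44534488] [-9.59031569e-01 -1.91475902e-02  2.00684570e+00 -2.40444455e-05
  1.15106160e+00  4.50575533e-01]
[-1.4 -4.2 34.2]
```

```bash
python3 -m crank '[[[-1,-4,20],0,0],[[-1,-4,34],0,0],[[-1,-4,34],0,0],[[-1,-4,34],0,255],[[-1,-4,34],0,255],[[-1,-4,34],0,255],[[-1,-4,34],0,255],[[-1,-4,34],0,255],[[-1,-4,34],0,255],[[-1,-4,34],0,255]]' 30
```

```text
time: 4.3
eef_pos: [0.3718, -0.3528, 0.1479]
tcp_rot: [0.997, 0.081, 0.0, 0.0]
contact_force: [-0.9, 1.0, 4.2]
opening: 0.25
finger_force: 33.9
```

```bash
python3 -m crank '[[[0,0,0],0,255],[[0,0,0],0,255],[[0,0,-25],0,255],[[0,0,-50],0,255],[[0,0,-85],0,255],[[0,0,-125],0,255],[[0,0,-150],0,255],[[0,0,-150],0,255],[[0,0,-150],0,255]]' 110
python3 - <<'E'
from h import *
s=get_state();print(s['eef_pos'],s['contact_force'],s['wrist_torque'],s['opening'],s['finger_force'])
d=cam('scene');e=cam('top');np.savez('s3.npz',P=pts(d),img=d['frame']);cv2.imwrite('pics/c5.png',np.hstack([cv2.resize(e['frame'][170:330,360:520],(400,400)),cv2.resize(d['frame'][100:340,330:570],(400,400))]))
E
```

```text
time: 5.2
eef_pos: [0.3713, -0.3523, 0.2957]
tcp_rot: [0.997, 0.08, -0.0, -0.001]
contact_force: [-0.1, -0.2, -2.0]
opening: 0.242
finger_force: 118.4
[ 0.37134652 -0.3523007   0.29569249] [-0.14763055 -0.19372948 -1.98954582] [-0.00329761  0.12533445 -0.06538349] 0.24199977165673084 118.40530514717102
```

View pics/c5.png

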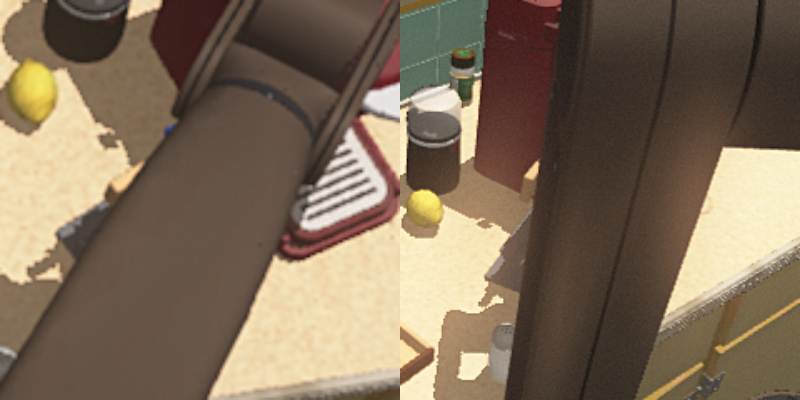

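The rake came out with the gripper: its wooden bar end shows at (125,180) on the left, and the wrist reads about 2 N downward. I'll carry it to a viewing pose in front of the deck.

```bash
python3 -m crank '[[[214,-343,0],0,255],[[214,-343,0],8,255],[[214,-343,0],16,255],[[214,-343,0],24,255],[[214,-343,0],32,255],[[214,-343,0],36,255],[[214,-343,0],36,255],[[214,-343,0],36,255],[[214,-343,0],36,255],[[214,-343,0],36,255]]'
cat > st.py <<'E'
from h import *
import sys
o0,o1,yw=np.load('rack.npy'); 
def st():
    s=get_state();p=s['eef_pos'];r=R.from_quat(s['tcp_rot']).as_matrix()
    A=np.array([[np.cos(yw),-np.sin(yw)],[np.sin(yw),np.cos(yw)]])
    l=(p[:2]-[o0,o1])@A*1e3; psi=np.degrees(np.arctan2(r[1,0],r[0,0])-yw)
    print('t',round(s['time'],2),'TCP rack',l.round(1),'z',round(p[2]*1e3,1),'psi',psi.round(2),'F',np.round(s['contact_force'],1),'T',np.round(s['wrist_torque'],2),'ff',round(s['finger_force'],1)); return l,p[2]*1e3,psi
def to(x,y,z,ps,q):  # tool shift to a rack-frame TCP pose
    l,zz,psi=q; c,s=np.cos(np.radians(psi)),np.sin(np.radians(psi)); dx,dy=x-l[0],y-l[1]
    print('->',(x,y,z,ps),'shift',[round(dx*c+dy*s,1),round(dx*s-dy*c,1),round(zz-z,1)],'yaw',round(psi-ps,1))
if __name__=='__main__':
    q=st()
    for a in sys.argv[1:]: to(*map(float,a.split(',')),q)
E
python3 - <<'E'
import st; from h import *
q=st.st()
d=cam('scene');e=cam('top')
for n,k in(('scene',d),('top',e)): np.savez(n+'4.npz',P=pts(k),img=k['frame'])
cv2.imwrite('pics/c6.png',np.hstack([cv2.resize(e['frame'][160:340,180:360],(400,400)),cv2.resize(d['frame'][170:390,140:360],(400,400))]))
E
```

```text
time: 6.3
eef_pos: [0.5275, 0.0236, 0.2942]
tcp_rot: [0.973, -0.229, -0.003, -0.0]
contact_force: [-0.4, 0.4, -2.2]
opening: 0.241
finger_force: 118.2
t 6.3 TCP rack [-60.2  -2.5] z 294.2 psi -19.72 F [-0.4  0.4 -2.2] T [0.03 0.14 0.01] ff 118.2
```

View pics/c6.png

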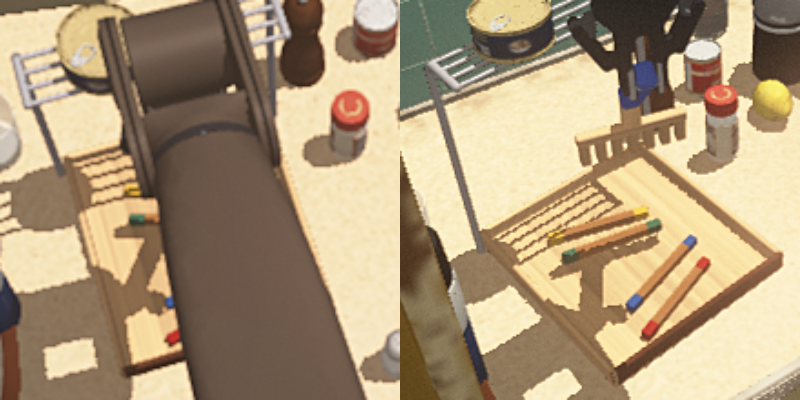

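In the right panel the rake hangs level with its tines down, bar at (630,130) and tine tips near (585-685,160), while the four sticks lie undisturbed. I'll measure the rake's offset from the tool using the scene depth.

```bash
python3 - <<'E'
from h import *
D=np.load('scene4.npz');Q=D['P'];hsv=cv2.cvtColor(D['img'],cv2.COLOR_BGR2HSV).astype(int)
s=get_state();p=s['eef_pos'];r=R.from_quat(s['tcp_rot']).as_matrix()
T=((Q-p)@r)*1e3
W=(hsv[...,0]>8)&(hsv[...,0]<28)&(hsv[...,1]>60)
m=W&(T[...,2]>40)&(T[...,2]<150)&(abs(T[...,1])<80)&(T[...,0]>30)&(T[...,0]<110)
t=T[m]; print(len(t),t.min(0),t.max(0))
print(' z-bins: x min/max, y min/max')
for z in range(60,150,6):
    b=t[abs(t[:,2]-z)<3]
    if len(b)>3: print(z,len(b),b[:,0].round(0).min(),np.median(b[:,0]).round(1),b[:,0].max().round(0),b[:,1].min().round(1),b[:,1].max().round(1))
E
```

```text
1058 [ 52.9436674  -67.83942863  60.22515238] [ 79.42562218  61.13603545 141.97893745]
 z-bins: x min/max, y min/max
66 5 58.0 60.0 62.0 -13.2 4.9
72 21 58.0 61.4 69.0 -13.9 7.7
78 28 59.0 62.2 72.0 -13.9 6.7
84 25 59.0 62.4 74.0 -13.5 6.8
90 23 61.0 63.0 69.0 -13.3 5.7
96 224 59.0 68.6 78.0 -67.5 60.4
102 163 59.0 64.2 78.0 -67.8 61.1
108 116 62.0 64.7 68.0 -66.5 59.4
114 82 62.0 65.4 71.0 -65.1 60.4
120 99 63.0 66.1 75.0 -65.8 59.9
126 97 63.0 66.8 77.0 -65.8 59.6
132 98 64.0 67.0 79.0 -65.9 59.1
138 74 65.0 67.6 79.0 -65.5 59.4
```

```bash
python3 st.py -6,-10,200,-20
```

```text
t 6.4 TCP rack [-60.3  -5.4] z 294.7 psi -19.91 F [-0.5  0.1 -1.7] T [ 0.01  0.13 -0.02] ff 118.2
-> (-6.0, -10.0, 200.0, -20.0) shift [np.float64(52.6), np.float64(-14.2), np.float64(94.7)] yaw 0.1
```

```bash
python3 -m crank '[[[27,-7,20],0,255],[[53,-14,40],0,255],[[53,-14,65],0,255],[[53,-14,95],0,255],[[53,-14,95],0,255],[[53,-14,95],0,255]]' >/dev/null
python3 - <<'E'
import st; from h import *
q=st.st(); st.to(-6,-10,151.5,-20,q)
d=cam('scene'); np.savez('scene5.npz',P=pts(d),img=d['frame']); cv2.imwrite('pics/c7.png',cv2.resize(d['frame'][150:350,160:360],(600,600)))
E
```

```text
t 7.0 TCP rack [ -5.5 -11.9] z 201.4 psi -20.09 F [-0.1  0.6 -1.8] T [ 0.06  0.09 -0.01] ff 118.0
-> (-6, -10, 151.5, -20) shift [np.float64(-1.1), np.float64(-1.6), np.float64(49.9)] yaw -0.1
```

View pics/c7.png

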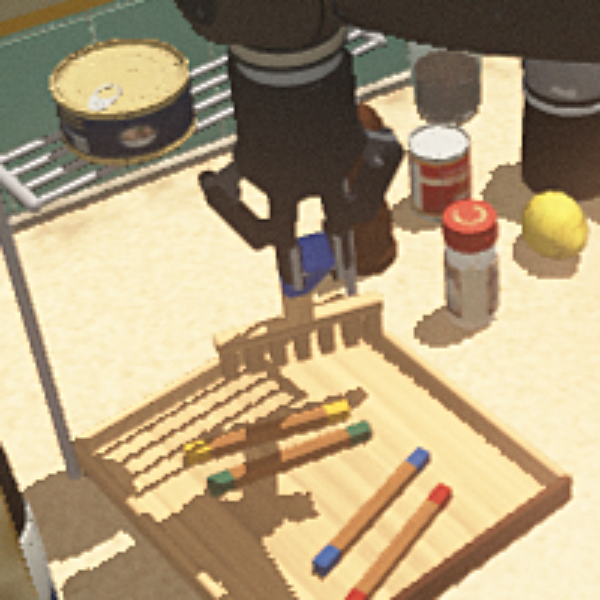

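The rake (bar at (300,330)) hangs parallel to the yellow stick (190-345, 410-450) and behind it. The gripper clears the deck, and there is no contact force. I'll lower to just above the floor.

```bash
python3 -m crank '[[[-1,-1,20],0,255],[[-1,-1,35],0,255],[[-1,-1,45],0,255],[[-1,-1,49],0,255],[[-1,-1,49],0,255],[[-1,-1,49],0,255]]' >/dev/null
python3 - <<'E'
import st; from h import *
q=st.st(); st.to(-22,-6,151.5,-20,q); st.to(-45,-8,151.5,-10,q); st.to(-60,-3.5,151.5,0,q)
s=get_state();p=s['eef_pos'];r=R.from_quat(s['tcp_rot']).as_matrix()
d=cam('scene');Q=pts(d); T=((Q-p)@r)*1e3
hsv=cv2.cvtColor(d['frame'],cv2.COLOR_BGR2HSV).astype(int)
y=(hsv[...,0]>=19)&(hsv[...,0]<36)&(hsv[...,1]>170)&(abs(Q[...,2]-.018)<.01)&(T[...,0]>20)&(T[...,0]<110)&(abs(T[...,1])<120)
n,l,stt,c=cv2.connectedComponentsWithStats(y.astype(np.uint8))
for i in range(1,n):
    if stt[i,4]>4: print('yellow end tool',T[l==i].mean(0).round(1),stt[i,4],c[i].round())
E
```

```text
t 7.65 TCP rack [-4.9 -9.5] z 154.0 psi -20.0 F [-0.2 -0.3 -1.2] T [ 0.05  0.05 -0.01] ff 118.2
-> (-22, -6, 151.5, -20) shift [np.float64(-17.3), np.float64(2.5), np.float64(2.5)] yaw 0.0
-> (-45, -8, 151.5, -10) shift [np.float64(-38.2), np.float64(12.3), np.float64(2.5)] yaw -10.0
-> (-60, -3.5, 151.5, 0) shift [np.float64(-53.8), np.float64(13.2), np.float64(2.5)] yaw -20.0
yellow end tool [ 51.2 -88.4 134.8] 6 [227. 299.]
```

```bash
python3 -m crank '[[[0,0,2.5],0,255],[[-8,0,2.5],0,255],[[-16,1,2.5],0,255],[[-21,7,2.5],-3,255],[[-25,12,2.5],-6,255],[[-30,18,2.5],-10,255],[[-33,23,2.5],-13,255],[[-37,29,2.5],-16,255],[[-40,35,2.5],-20,255],[[-40,35,2.5],-20,255]]' >/dev/null
cat > sticks.py <<'E'
import st; from h import *
def sticks(save=None):
    q=st.st(); A=np.array([[np.cos(st.yw),-np.sin(st.yw)],[np.sin(st.yw),np.cos(st.yw)]])
    for n in('scene','top'):
        d=cam(n);Q=pts(d);L=(Q[...,:2]-[st.o0,st.o1])@A*1e3
        hsv=cv2.cvtColor(d['frame'],cv2.COLOR_BGR2HSV).astype(int);H,S=hsv[...,0],hsv[...,1]
        base=(Q[...,2]>.011)&(Q[...,2]<.035)&(abs(L[...,0])<134)&(abs(L[...,1])<119)
        for k,m in {'red':((H<6)|(H>174))&(S>150),'blue':(H>100)&(H<130)&(S>80),'green':(H>40)&(H<100)&(S>60),'yellow':(H>=19)&(H<36)&(S>170)}.items():
            cn,lab,s,ce=cv2.connectedComponentsWithStats((m&base).astype(np.uint8),connectivity=8)
            print(n,k,[(s[i,4].item(),L[lab==i].mean(0).round(1).tolist(),round(float(np.median(Q[lab==i][:,2]))*1e3,1)) for i in range(1,cn) if s[i,4]>=6])
        if save and n=='scene': cv2.imwrite(save,cv2.resize(d['frame'][150:390,150:390],(600,600)))
    return q
if __name__=='__main__': import sys; sticks(*sys.argv[1:2])
E
python3 sticks.py pics/c8.png
```

```text
t 8.7 TCP rack [-56.  -28.8] z 150.9 psi -0.01 F [-0.5  0.1 -1.2] T [ 0.01  0.11 -0.  ] ff 118.2
scene red [(29, [-83.9, -47.0], 19.2), (15, [-113.4, 61.1], 19.0)]
scene blue [(25, [-44.2, -58.9], 18.6)]
scene green [(24, [-7.6, -49.6], 19.4), (21, [-7.3, 61.4], 19.5)]
scene yellow []
top red [(31, [-117.2, 56.9], 21.3)]
top blue [(23, [-74.3, 46.9], 22.2)]
top green [(17, [-8.1, 60.2], 20.7)]
top yellow [(24, [3.1, 62.4], 22.9)]
```

View pics/c8.png

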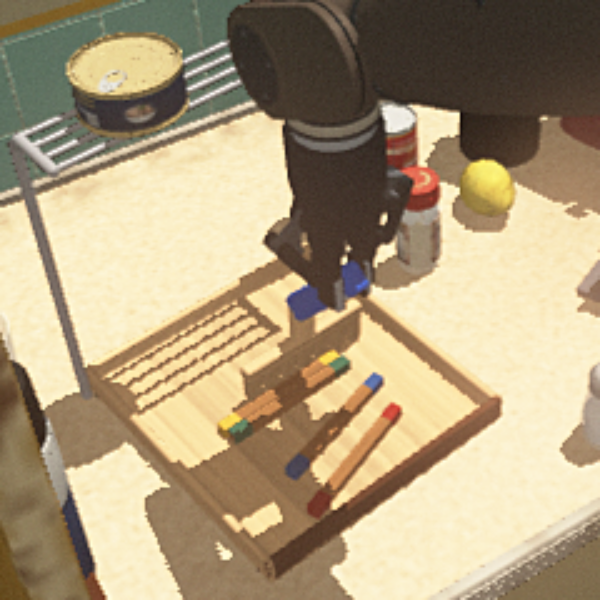

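Yellow and green now lie flush and parallel in front of the rake (yellow ends (230,425) and (330,358), with green alongside). I'll lift, recentre the rake on the sticks, and then sweep on.

```bash
python3 -m crank '[[[4,0,0],0,255],[[4,0,-25],0,255],[[4,-16,-25],0,255],[[4,-33,-25],0,255],[[4,-33,-25],0,255],[[4,-33,-5],0,255],[[4,-33,0],0,255],[[4,-33,0],0,255],[[-3,-33,0],0,255],[[-10,-33,0],0,255]]' >/dev/null; python3 st.py
python3 -m crank '[[[-7,0,0],0,255],[[-14,0,0],0,255],[[-21,0,0],0,255],[[-28,0,0],0,255],[[-35,0,0],0,255],[[-42,0,0],0,255],[[-49,0,0],0,255],[[-55,0,0],0,255],[[-60,0,0],0,255],[[-60,0,0],0,255]]' >/dev/null; python3 sticks.py
```

```text
t 9.8 TCP rack [-64.9   4. ] z 151.4 psi -0.02 F [ 0.4 -1.1 -2.4] T [-0.01  0.02  0.05] ff 118.3
t 10.8 TCP rack [-125.6    4.3] z 150.8 psi 0.0 F [-0.3 -0.2 -0.8] T [ 0.06  0.   -0.01] ff 118.2
scene red [(35, [-101.8, -45.9], 19.5), (25, [-115.5, 66.6], 18.6)]
scene blue [(26, [-88.0, -57.6], 18.9), (15, [-88.0, 59.5], 19.6)]
scene green [(23, [-75.9, -48.7], 19.9), (28, [-75.7, 61.6], 19.5)]
scene yellow [(9, [-63.4, 72.0], 18.2)]
top red [(30, [-114.4, 62.2], 21.0)]
top blue []
top green [(14, [-77.6, 64.7], 21.7)]
top yellow [(21, [-64.5, 65.5], 21.4)]
```

```bash
python3 -m crank '[[[-6,0,0],0,255],[[-12,0,0],0,255],[[-18,0,0],0,255],[[-22,0,0],0,255],[[-25,0,0],0,255],[[-27,0,0],0,255],[[-27,0,0],0,255]]' >/dev/null; python3 sticks.py
```

```text
t 11.6 TCP rack [-152.3    4.3] z 150.8 psi 0.01 F [ 0.3  0.1 -2.5] T [-0.01  0.02 -0.02] ff 118.2
scene red [(28, [-125.8, -45.3], 19.3)]
scene blue [(27, [-115.0, -57.9], 19.7), (12, [-114.6, 58.5], 19.0)]
scene green [(22, [-103.0, -49.1], 19.3), (33, [-102.6, 61.8], 18.7)]
scene yellow [(13, [-92.7, 69.4], 18.8)]
top red [(16, [-127.1, 66.0], 21.0)]
top blue []
top green [(13, [-103.9, 64.3], 21.5)]
top yellow [(14, [-92.4, 67.0], 21.7)]
```

```bash
for i in 1 2 3 4; do python3 -m crank '[[[-1,0,0],0,255],[[-1,0,0],0,255]]' | grep contact; done; python3 st.py
```

```text
contact_force: [0.6, 0.3, -1.6]
contact_force: [0.8, -0.6, -1.3]
contact_force: [1.9, 0.2, -2.0]
contact_force: [3.8, -0.3, -1.6]
t 12.5 TCP rack [-155.     4.2] z 151.4 psi -0.01 F [ 3.8 -0.3 -1.6] T [-0.09 -0.82  0.  ] ff 118.2
```

```bash
python3 -m crank '[[[-1.5,0,0],0,255],[[-1.5,0,0],0,255],[[-1.5,0,0],0,255]]' | grep contact; python3 -m crank '[[[4,0,0],0,255],[[12,0,0],0,255],[[14,0,-20],0,255],[[14,0,-60],0,255],[[14,0,-100],0,255],[[14,0,-140],0,255],[[14,0,-145],0,255]]' >/dev/null; python3 sticks.py pics/c9.png
```

```text
contact_force: [5.1, -1.4, -2.7]
t 13.5 TCP rack [-141.7    4.3] z 301.2 psi 0.03 F [ 0.3  0.4 -1.8] T [-0.02  0.02 -0.03] ff 118.2
scene red [(22, [-126.2, -45.6], 18.7), (11, [-126.4, 59.8], 18.9)]
scene blue [(22, [-115.9, -57.4], 19.2), (32, [-116.9, 53.7], 19.9)]
scene green [(19, [-104.7, -48.9], 19.6), (31, [-104.4, 62.1], 19.0)]
scene yellow [(15, [-93.9, 68.0], 19.1)]
top red [(22, [-128.6, 63.3], 22.8)]
top blue [(19, [-115.9, 53.7], 21.0)]
top green [(27, [-105.6, 60.6], 23.5)]
top yellow [(24, [-92.8, 62.3], 21.8)]
```

View pics/c9.png

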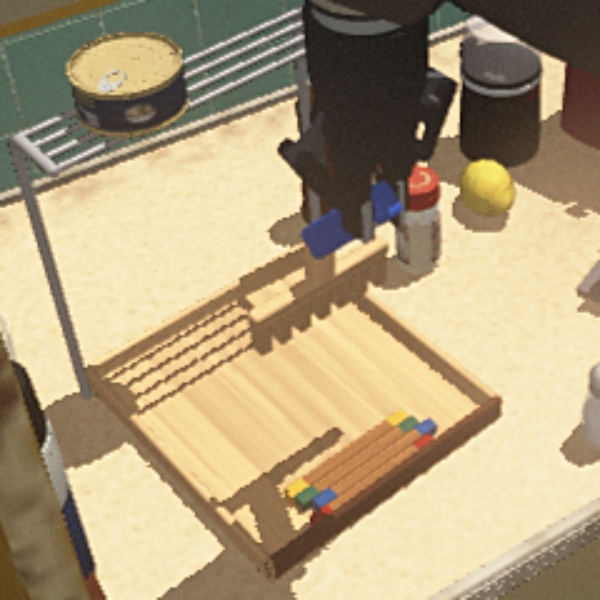

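All four sticks lie flat and parallel against the dark rail ((290-440, 415-515) in the crop), and the rake is clear above them. I'll check the rake's pose in the grip and work out the way back to the stand.

```bash
cat > rk.py <<'E'
from h import *
def rk():
    d=cam('scene');Q=pts(d);hsv=cv2.cvtColor(d['frame'],cv2.COLOR_BGR2HSV).astype(int)
    s=get_state();p=s['eef_pos'];r=R.from_quat(s['tcp_rot']).as_matrix();T=((Q-p)@r)*1e3
    m=(hsv[...,0]>8)&(hsv[...,0]<28)&(hsv[...,1]>60)&(T[...,2]>40)&(T[...,2]<150)&(abs(T[...,1])<80)&(T[...,0]>30)&(T[...,0]<110)
    t=T[m]; print(len(t),t.max(0))
    for z in range(72,145,6):
        b=t[abs(t[:,2]-z)<3]
        if len(b)>3: print(z,len(b),np.median(b[:,0]).round(1),b[:,1].min().round(1),b[:,1].max().round(1))
def go(x,y,z,a):
    s=get_state();p=s['eef_pos'];r=R.from_quat(s['tcp_rot']).as_matrix();c=np.arctan2(r[1,0],r[0,0])
    dx,dy=(np.array([x,y])-p[:2])*1e3; print('t',s['time'],p.round(4),'ang',np.degrees(c).round(2),'F',np.round(s['contact_force'],1),'T',np.round(s['wrist_torque'],2))
    print('shift',round(dx*np.cos(c)+dy*np.sin(c),1),round(dx*np.sin(c)-dy*np.cos(c),1),round((p[2]-z)*1e3,1),'yaw',round(np.degrees(c)-a,1))
E
python3 -c "
from rk import *
rk(); go(.3718,-.3528,.2957,9.29)"
```

```text
1138 [ 82.29959282  64.44186929 139.52561768]
72 26 64.0 -11.2 7.7
78 25 65.0 -11.8 7.9
84 24 64.9 -11.6 7.6
90 54 70.0 -59.9 60.3
96 315 69.2 -64.8 64.4
102 118 66.4 -65.6 64.1
108 87 66.9 -64.3 60.5
114 95 68.0 -63.9 61.1
120 105 68.5 -63.6 61.0
126 110 69.5 -63.7 61.0
132 110 70.2 -63.7 62.5
138 42 70.4 -61.7 60.9
t 13.65 [0.4447 0.0403 0.2942] ang -6.77 F [-1.1  0.4 -2.8] T [0.03 0.11 0.  ]
shift -26.1 399.0 -1.5 yaw -16.1
```

```bash
python3 -m crank '[[[10,50,-2],0,255],[[10,100,-2],-4,255],[[10,150,-2],-8,255],[[0,200,-2],-12,255],[[-10,250,-2],-16,255],[[-18,300,-2],-16,255],[[-24,350,-2],-16,255],[[-26,390,-2],-16,255],[[-26,399,-2],-16,255],[[-26,399,-2],-16,255]]' >/dev/null
python3 -m crank '[[[0,0,0],0,255],[[0,0,0],0,255]]' >/dev/null
python3 -c "
from rk import *
go(.3718,-.3528,.2957,9.29);go(.3718,-.3528,.205,9.29)"
```

```text
t 14.85 [ 0.373  -0.3512  0.2969] ang 9.34 F [ 0.1  0.4 -1.6] T [-0.    0.09  0.  ]
shift -1.4 1.4 1.2 yaw 0.0
t 14.85 [ 0.373  -0.3512  0.2969] ang 9.34 F [ 0.1  0.4 -1.6] T [-0.    0.09  0.  ]
shift -1.4 1.4 91.9 yaw 0.0
```

```bash
python3 -m crank '[[[-1,1,20],0,255],[[-1,1,45],0,255],[[-1,1,70],0,255],[[-1,1,75],0,255],[[-1,1,75],0,255],[[-1,1,75],0,255]]' >/dev/null
python3 - <<'E'
from rk import *
go(.3718,-.3528,.1479,9.29)
d=cam('scene');e=cam('top'); 
Q=pts(d);hsv=cv2.cvtColor(d['frame'],cv2.COLOR_BGR2HSV).astype(int)
w=(hsv[...,0]>8)&(hsv[...,0]<28)&(hsv[...,1]>60)&(Q[...,2]>.08)&(Q[...,2]<.14)&(abs(Q[...,0]-.44)<.06)&(abs(Q[...,1]+.33)<.1)
print(w.sum(),Q[w].mean(0) if w.any() else '',Q[w].min(0) if w.any() else '',Q[w].max(0) if w.any() else '')
E
```

```text
t 15.45 [ 0.3727 -0.3542  0.2244] ang 9.28 F [-0.7 -0.4 -1.5] T [-0.07  0.11  0.01]
shift -0.6 -1.5 76.5 yaw -0.0
116 [ 0.43405735 -0.28315297  0.11217703] [ 0.42618779 -0.31055516  0.08533391] [ 0.44246641 -0.27456814  0.13010275]
```

```bash
python3 -m crank '[[[-0.5,-1,12],0,255],[[-0.5,-1,22],0,255],[[-0.5,-1,32],0,255],[[-0.5,-1,38],0,255],[[-0.5,-1,38],0,255]]' | grep -E "eef|force"
python3 -c "
from rk import *
go(.3718,-.3528,.1479,9.29)"
```

```text
eef_pos: [0.3706, -0.3524, 0.1829]
contact_force: [-0.9, 0.3, -2.1]
finger_force: 118.2
t 16.05 [ 0.3706 -0.3524  0.1829] ang 9.22 F [-0.9  0.3 -2.1] T [ 0.02  0.07 -0.01]
shift 1.1 0.5 35.0 yaw -0.1
```

```bash
python3 -m crank '[[[0.5,0,8],0,255],[[0.5,0,16],0,255],[[0.5,0,24],0,255],[[0.5,0,29],0,255],[[0.5,0,31],0,255],[[0.5,0,31],0,255],[[0.5,0,31],0,255]]' | grep -E "eef|force"
python3 -c "
from rk import *
go(.3718,-.3528,.1479,9.29)"
```

```text
eef_pos: [0.3718, -0.3533, 0.1541]
contact_force: [0.0, -0.7, -1.9]
finger_force: 118.2
t 16.75 [ 0.3718 -0.3533  0.1541] ang 9.23 F [ 0.  -0.7 -1.9] T [-0.02  0.11  0.07]
shift 0.1 -0.5 6.2 yaw -0.1
```

```bash
for i in 1 2 3; do python3 -m crank '[[[0,0,2],0,255],[[0,0,2],0,255],[[0,0,2],0,255]]' | grep -E "eef|contact"; done
```

```text
eef_pos: [0.3718, -0.3532, 0.1519]
contact_force: [-0.4, -0.7, -1.3]
eef_pos: [0.3719, -0.3531, 0.1498]
contact_force: [1.1, -0.1, -2.0]
eef_pos: [0.3719, -0.3534, 0.1482]
contact_force: [0.2, 0.1, 0.6]
```

```bash
python3 -m crank '[[[0,0,0.5],0,255],[[0,0,0.5],0,255],[[0,0,0.5],0,0],[[0,0,0.5],0,0],[[0,0,0.5],0,0],[[0,0,0.5],0,0],[[0,0,0.5],0,0],[[0,0,0.5],0,0]]' 20
python3 -m crank '[[[0,0,-15],0,0],[[0,0,-40],0,0],[[0,0,-80],0,0],[[0,0,-125],0,0],[[0,0,-160],0,0],[[0,0,-180],0,0],[[0,0,-180],0,0]]' | grep -E "eef|contact"
```

```text
time: 18.45
eef_pos: [0.3718, -0.3531, 0.1473]
tcp_rot: [0.997, 0.08, -0.0, -0.0]
contact_force: [-0.5, 0.7, -0.3]
opening: 1.0
finger_force: 0.0
eef_pos: [0.3728, -0.3545, 0.3331]
contact_force: [-0.4, 0.2, 0.5]
```

```bash
python3 -m crank '[[[155,-310,0],0,0],[[155,-310,0],0,0],[[155,-310,0],0,0],[[155,-310,0],0,0],[[155,-310,0],0,0],[[155,-310,0],0,0],[[155,-310,0],0,0],[[155,-310,0],0,0],[[155,-310,0],0,0]]' | grep -E "eef|contact"
python3 - <<'E'
from h import *
d=cam('top'); Q=pts(d); s=cam('scene')
hsv=cv2.cvtColor(d['frame'],cv2.COLOR_BGR2HSV).astype(int)
m=(hsv[...,0]>100)&(hsv[...,0]<130)&(hsv[...,1]>110)&(Q[...,2]>.07)&(Q[...,2]<.22)&(abs(Q[...,0]-.4)<.08)&(abs(Q[...,1]+.35)<.1)
q=Q[m]; cc=q.mean(0); u,sv,vt=np.linalg.svd(q-cc); print('handle c',cc,'dir',vt[0],len(q))
b=(hsv[...,0]<25)&(Q[...,2]>.04)&(Q[...,2]<.065)&(abs(Q[...,0]-.45)<.04)&(abs(Q[...,1]+.35)<.085)&(hsv[...,1]>80)
print('bar',b.sum(),cv2.minAreaRect(Q[b][:,:2].astype(np.float32)),Q[b].mean(0))
cv2.imwrite('pics/c10.png',np.hstack([cv2.resize(d['frame'][130:330,150:490],(510,300)),cv2.resize(s['frame'][140:390,140:370],(276,300))]))
E
```

```text
eef_pos: [0.4746, -0.0212, 0.326]
contact_force: [0.5, 0.2, -0.0]
handle c [ 0.39473137 -0.3489126   0.15612629] dir [-0.73490346 -0.12882699  0.66582318] 239
bar 187 ((0.44256657361984253, -0.34743717312812805), (0.024785904213786125, 0.1477746218442917), 11.508131980895996) [ 0.44014496 -0.33216272  0.05423263]
```

View pics/c10.png

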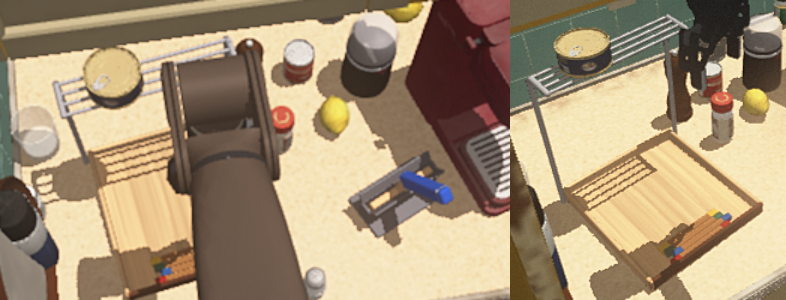

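The rake is back in its stand ((400,190), left panel), with its handle within 1 mm of where it started. The sticks lie packed against the rail ((690,240), right panel) and the tin, jar, salt and lemon are where they were, so I'm handing in.

```bash
python3 -c "
from plant import ctrl
print(ctrl.sign_off())"
```

```text
the job is handed in; nothing more can be done
None
```

The four sticks lie flat and parallel against the dark rail, the rake is back in its stand and released, and the job was handed in at about 19.5 s on the robot's clock, though the sign-off returned no verdict.

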